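# Take the middle board from the rack into the drilling jig

### The arm

A 6-joint arm with a two-finger parallel gripper is mounted at the origin on a cart in front of the work surface, level with it; the furniture and walls round the work are solid. World frame = base frame: x ahead of the robot, y to its left, z up, the work surface at z = 0. Lengths are in m, angles in rad, forces in N, time in s.
With the tool pointing down it reaches from about 0.375 to 0.9 m from the base axis. Payload 3.1 kg.
Tool frame: the origin (TCP) lies midway between the tips of the shut fingers; the grasp point (between the pads) lies 19 mm behind it; z points along the fingers, y is the line along which they close (so a half turn about z gives the same grasp; the last joint's range is limited). The gripper opens to 85 mm and grips with 20 to 120 N. Pads are 22 mm wide; open, the fingers measure 114 mm over their backs; the gripper's body (76 mm by 85 mm) begins 54 mm behind the grasp point. The pads swing forward as they close: fully open they stand 13 mm farther back than shut.
Start: joints at [1.133, 0.527, 1.433, -0, 1.181, -0.178], TCP at [0.161, 0.604, 0.204] pointing down, gripper open.
Joint ranges: [-3.08, 3.08], [-0.75, 2.2], [0.22, 2.44], [-1.43, 4.57], [0, 2.65], [-2.85, 2.85]. Speed limits (rad/s): [2.79, 2.79, 3.14, 3.14, 3.14, 3.14].

### API

Orientations are given as a unit quaternion [x, y, z, w].
In Python, from station import manip gives the robot as it stands.
- The arm moves only by the tool drive_tool, never from a script. Its argument "motion" is a list that holds one entry, the list of rows, each a list of 5 numbers: the finger opening in mm, from 0 to 85.4, then the shift along the tool's x, y, z in units of 30 mm (1.0 is 30 mm), then the turn about the tool's z in units of 8 degrees (1.0 is 8 degrees). In form: [[[fingers, x, y, z, yaw], ...]]. A call has 1 to 10 rows; each row is the pose to reach, as a shift and turn from the pose commanded when the call began, along the tool's axes at that moment; what a row does not reach only later rows make up. A row lasts 1/10 s, in which the tool goes at most 50 mm and 8.59 degrees, less where a joint would pass 70% of its speed; a pose out of reach is approached as far as the arm can. A call with a gripper value outside its range is refused whole. The fingers move at their own pace and stop on an object; "squeeze" is the grip in N (left out, the last holds). Time passes only in rows, so rows that repeat a pose let the fingers close. It gives the time, the measured TCP pose, the force, the opening and the grip force at its end, in the units of the state.
- manip.sense(): the state, without advancing time (a new reading comes with each control period).
- manip.snapshot(name): name is "side" or "top"; returns the picture (400x640x3 uint8, red, green, blue); there is no depth.
- manip.camera_model(name): a dict with "fov_y" (degrees; the focal length in pixels is half the picture's height over the tangent of half this angle, whatever the lens; pixels are square), "cx", "cy" (the principal point, pixels), "origin" and "orientation" of the camera in the world. Camera axes: x right, y up, looking along -z (the intrinsics and any distortion apply to the point x, -y, -z); pixel columns grow to the right and rows downward; lengths in m; the calibration is good to about 2 mm. A picture is of the moment at which its call begins. camera_model takes no time and is no camera call.
- manip.sign_off(): hands the job in; it is judged then, once.
The state is a dict: "t": time; "q": joint angles; "qd": joint speeds; "tau": joint torques, N m; "tcp_pos": TCP position; "tool_rot": TCP orientation; "force": force on the tool from outside, world axes, zero at the start; "ft_torque": the same for the moment, N m; "finger_gap": opening from 0.0 (shut) to 1.0 (fully open); "gripper_force": force on a finger pad.
Only numpy, scipy, OpenCV 4.12 (cv2) and the standard library are available. Lean on these libraries where they do the work, as an engineer would, in place of code of your own. Each camera call takes 0.05 s, during which the arm holds its last target. There are 200 camera calls.

### The job

Take the dark middle board out of the stack in the plywood rack, without taking the bottom board out, and clamp it for drilling: lay it flat along the drilling jig with its red-painted end under the toggle clamp and its other end right up against the wooden end stop, and swing the red lever until the clamp's pad is down on the board. Put the top board back in the rack, flat and square on the bottom board, and leave the tin, the tape measure and the spring clamp where they are.

Things in the scene. Friction and masses are not known exactly. Their poses are not given: they have to be found in the camera images.
- rack: plywood board rack, fixed, 195 x 80 x 70 mm; origin at its underside below the middle of the stack, boards lie along its x. Side walls: inner faces at y = +-30 mm, 10 mm thick, 70 mm high, from x = -15 to +105 mm; end wall (62 mm high) inner face at x = +95 mm. The -x end is open: there the boards stand 75 mm clear of the walls and can be gripped, only by that end
- bottom_board: light wooden board, the lowest of the stack; 180 mm long (its x), 50 mm wide (y), 20 mm thick (z), about 0.09 kg; origin at the centre of its underside
- middle_board: dark brown wooden board with one end painted red, the middle one of the stack; 180 mm long (its x), 50 mm wide (y), 20 mm thick (z), about 0.09 kg; origin at the centre of its underside. The red end is its -x end; in the rack it stands out at the open end
- top_board: light wooden board with two small black dots on its upper face, the top of the stack; 180 mm long (its x), 50 mm wide (y), 20 mm thick (z), about 0.09 kg; origin at the centre of its underside
- red_end (a point): centre of the red-painted end face of the middle board (x = -90 mm, z = 10 mm in its frame)
- clamp_jig: drilling jig, fixed: light plywood base 140 mm (x) by 260 mm (y), top at z = 18 mm; origin at the centre of its underside. Wooden fence along its far edge, x = 52 to 70 mm, up to z = 68 mm. Wooden end stop near its +y end. Toggle clamp near its -y end on a metal bracket, x = 6 to 34 mm, y = -62 to -38 mm, up to z = 60 mm; the board lies in front (-x) of it
- clamp_jig_lever (a joint): angle of the clamp's lever, rad: 0 = pad at the bare base, grows as it opens to 1.66 (arm upright, red handle laid back over the fence to the jig's +x). With a 20 mm board under the pad it stops at about 0.33. Turns easily (0.05 N m) and stays where it is left; so the arm can be pushed over towards -x and then pressed down
- clamp_pad (a point): centre of the underside of the clamp's pad (15 mm across). Open, the pad hangs some 70 to 80 mm over the jig's base, over the place for the board: there is room to bring the board in level from the front (-x) under it, not straight down
- wax_tin: bystander: dark green round tin with a light lid, 71 mm across, 74 mm high; origin at the centre of its underside
- tape_measure: bystander: yellow tape measure, 38 x 83 x 72 mm; origin at the centre of its underside
- spring_clamp: bystander: black spring clamp with red-orange tips lying flat, 60 x 123 x 26 mm, long along its y; origin at the centre of its underside
- rack_floor (a point): the rack's floor (10 mm over its origin) below the middle of the stack; at the open end the floor is a tongue 50 mm wide. Three loose boards are stacked on it with about 5 mm of play to the walls
- end_stop (a point): on the inner (-y) face of the jig's end stop, a wooden block x = -32 to +48 mm, y = 106 to 124 mm, up to z = 48 mm in the jig's frame; its axes are the jig's
- lay_here (a point): on the jig's base (z = 18 mm), at x = -24, y = 16 mm in the jig's frame: where the middle of a board's underside comes when it lies along y under the pad, touching the end stop, 5 mm in front of the bracket
- clamp_hinge (a point): hinge of the clamp, at x = 24, y = -50, z = 52 mm in the jig's frame, its axis along the jig's y. From it, at joint 0: a metal arm 15 mm wide runs 70 mm to -x (2 mm below to 6 mm above the hinge), spindle and pad under it 60 mm out, spindle top 10 mm above the hinge; a red handle, 18 mm wide, stands up, 28 mm before to 3 mm behind the hinge, 90 mm high

How it is judged:
By the outcome, as a careful person would: the job done as asked, in the order asked, and still so for the second after the job is handed in, with the robot touching nothing.
It also fails if it takes over 72 s, if anything falls off the work surface, if the arm or the gripper's body presses on something with over 40 N, if the wrist force passes 120 N, or if a joint passes its speed limit or range.

## Working session

There is one attempt and no reset: what is moved stays moved. The work goes in short steps, Python scripts to look and compute and a tool call to move; the robot and the scene stay as the last step left them, time stands still between calls to the robot, and variables do not carry over. Pictures are saved under pics/ and viewed, at most 10 in all, crops included, and the job is handed in when it is done.

Besides the shell and the picture viewer there is one more tool, called after "Emit:" by a JSON object that holds its "fn" and its "kwargs". drive_tool: Moves the arm, as the interface text tells. Its arguments: {"type":"object","properties":{"motion":{"type":"array","items":{"type":"array","items":{"type":"array","items":{"type":"number"}}}},"squeeze":{"type":"number"}},"required":["motion"]}

```bash
ls; mkdir -p pics; python3 - <<'E'
from station import manip
import cv2
for n in ("side","top"):
    im=manip.snapshot(n); cv2.imwrite(f"pics/{n}0.png",im[:,:,::-1]); print(n,manip.camera_model(n))
print(manip.sense())
E
```

```text
pics
side {'fov_y': 49.07050837595002, 'cx': 317.847594937722, 'cy': 196.98833515954004, 'origin': array([ 0.04401246, -1.08440099,  0.53450062]), 'orientation': array([ 0.54405737, -0.13008385, -0.17029201,  0.81122155])}
top {'fov_y': 57.345169747547246, 'cx': 317.53349564915254, 'cy': 196.5519967367813, 'origin': array([0.43404191, 0.014703  , 1.05456154]), 'orientation': array([-0.04225546,  0.06133359,  0.71316165, -0.69703166])}
{'t': 0.1, 'q': array([ 1.13252005e+00,  5.28387737e-01,  1.43379027e+00,  3.69884175e-05,
        1.18140003e+00, -1.78504894e-01]), 'qd': array([ 0.00095193, -0.00302203, -0.00364471, -0.00223831,  0.00088237,
       -0.00012451]), 'tau': array([-2.25295967e-04, -4.43302739e+01, -1.78586733e+01, -2.38744133e-04,
        3.90017594e-03, -1.14502345e-05]), 'tcp_pos': array([0.16019763, 0.60339314, 0.20321748]), 'tool_rot': array([ 1.29527714e-01,  9.91575305e-01, -9.40669499e-04, -3.17603427e-04]), 'force': array([-0.05748046, -0.90705711,  0.94826161]), 'ft_torque': array([-0.00833151,  0.0330417 ,  0.0127073 ]), 'gripper_force': 0.0, 'finger_gap': 0.9970733424410321}
```

View pics/top0.png

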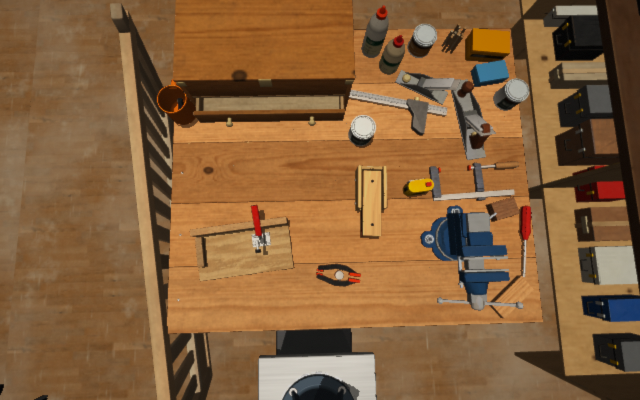

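View pics/side0.png

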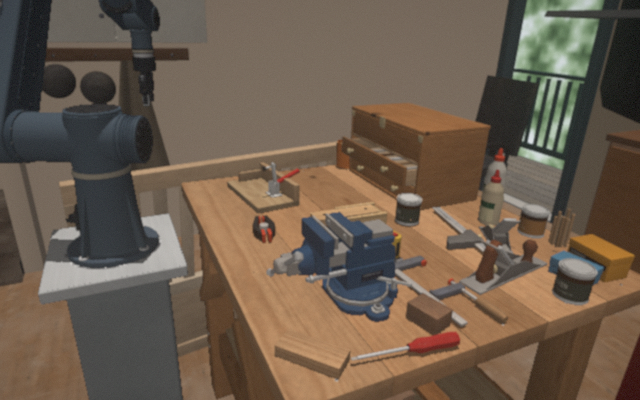

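The top view shows the rack with its stack at about (372,200), open end downwards, and the jig at about (245,248) with the clamp and red handle at (260,240). The tin is at (363,128), the tape at (418,186) and the spring clamp at (338,275). In the side view the jig is at (263,187), and the vise partly hides the rack at (350,215). The table area left of the rack is free.

```bash
cat > h.py <<'E'
import numpy as np, cv2
from scipy.spatial.transform import Rotation as R
from station import manip
def ray(n,px):
    c=manip.camera_model(n); f=200/np.tan(np.radians(c["fov_y"]/2))
    px=np.atleast_2d(np.float64(px))
    d=np.c_[(px[:,0]-c["cx"])/f,-(px[:,1]-c["cy"])/f,-np.ones(len(px))]
    return c["origin"],R.from_quat(c["orientation"]).apply(d)
def plane(n,px,z):
    o,d=ray(n,px); return o+d*((z-o[2])/d[:,2])[:,None]
def proj(n,P):
    c=manip.camera_model(n); f=200/np.tan(np.radians(c["fov_y"]/2))
    q=R.from_quat(c["orientation"]).inv().apply(np.atleast_2d(P)-c["origin"])
    return np.c_[c["cx"]-f*q[:,0]/q[:,2],c["cy"]+f*q[:,1]/q[:,2]]
def rigid(local,world):          # 2D fit: x, y, yaw, residual
    l,w=np.float64(local),np.float64(world)[:,:2]
    a,b=l-l.mean(0),w-w.mean(0)
    th=np.arctan2((a[:,0]*b[:,1]-a[:,1]*b[:,0]).sum(),(a*b).sum())
    M=np.array([[np.cos(th),-np.sin(th)],[np.sin(th),np.cos(th)]])
    t=w.mean(0)-M@l.mean(0); return t,th,np.abs(w-(l@M.T+t)).max(1)
def go(pos,yang=None):           # world TCP target, tool-y heading in deg -> row units
    s=manip.sense(); r=R.from_quat(s["tool_rot"]); y=r.apply([0,1,0]); h=np.degrees(np.arctan2(y[1],y[0]))
    d=r.inv().apply(np.array(pos)-s["tcp_pos"])/0.03
    t=0 if yang is None else ((h-yang+180)%360-180)/8
    print("h %.1f"%h,"shift",d.round(3),"turn %.3f"%t, "rows>=%d"%max(np.ceil(np.linalg.norm(d)*.6),np.ceil(abs(t)*8/8.59)))
E
python3 - <<'E'
import cv2,numpy as np
im=cv2.imread("pics/top0.png")
def crop(x,y,w,h,k):
    c=cv2.resize(im[y:y+h,x:x+w],None,fx=k,fy=k,interpolation=cv2.INTER_CUBIC)
    for i in range(x-x%10+10,x+w,10): cv2.putText(c,str(i),((i-x)*k,9),0,.33,(255,255,255)); cv2.line(c,((i-x)*k,10),((i-x)*k,16),(255,255,255))
    for j in range(y-y%10+10,y+h,10): cv2.putText(c,str(j),(0,(j-y)*k+4),0,.33,(255,255,255)); cv2.line(c,(22,(j-y)*k),(28,(j-y)*k),(255,255,255))
    return c
a=crop(345,155,50,95,6); b=crop(190,195,120,95,4)
o=np.zeros((570,780,3),np.uint8); o[:,:300]=a; o[:380,300:]=b
cv2.imwrite("pics/crop.png",o)
E
```

```text
(no output)
```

View pics/crop.png

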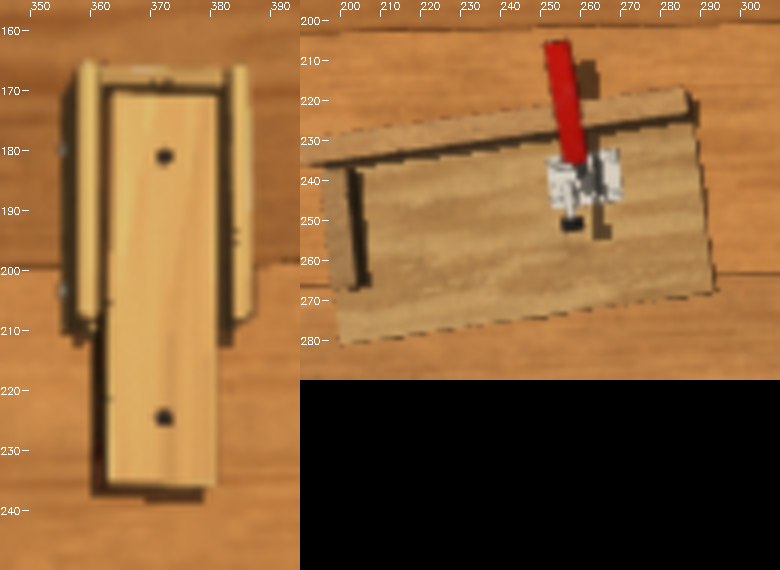

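The crop shows the top board's corners at about (363,170), (381,170), (380.5,236) and (362.5,235.5). The jig base's front corners are at (200,281) and (293,268), its fence's right end is at (286,217), and the end stop's inner face ends at (203,267).

```bash
python3 - <<'E'
from h import *
A=lambda c,k,x0,y0,ox=0:np.c_[(np.float64(c)[:,0]-ox+.5)/k-.5+x0,(np.float64(c)[:,1]+.5)/k-.5+y0]
b=A([(110,92),(217,94),(215,487),(106,484)],6,345,155)
W=plane("top",b,.07); t,th,e=rigid([(.09,.025),(.09,-.025),(-.09,-.025),(-.09,.025)],W)
print("board",t,np.degrees(th),e)
w=plane("top",A([(98,318),(233,318)],6,345,155),.07); print("wall inner near ends",w)
j=A([(341,345),(714,292),(685,88),(691,120),(354,289)],4,190,195,300)
L=[(-.07,.13),(-.07,-.13),(.07,-.13),(.052,-.13),(-.032,.106)]
Z=[.018,.018,.068,.068,.048]
W=np.vstack([plane("top",p,z) for p,z in zip(j,Z)]); print(W)
t,th,e=rigid(L,W); print("jig",t,np.degrees(th),e)
# red handle mask check
im=manip.snapshot("top").astype(int); 
m=((im[...,0]>130)&(im[...,1]<60)&(im[...,2]<60)); m[:, :240]=0; m[:,275:]=0; m[:195]=0;m[260:]=0
ys,xs=np.nonzero(m); print("red px",xs.mean(),ys.mean(),len(xs))
# hsv mask tin/tape approx table positions
print("tin",plane("top",[(363,128)],.074),"tape",plane("top",[(418,186)],.07),"sclamp",plane("top",[(338,275)],.02))
for p in [(0,0)]: 
    M=np.array([[np.cos(th),-np.sin(th)],[np.sin(th),np.cos(th)]])
    print("lay",t+M@[-.024,.016],"pad open",proj("top",[*(t+M@[-.0045,-.05]),.115]), "handle mid",proj("top",[*(t+M@[.069,-.05]),.075]))
E
```

```text
board [ 0.56008439 -0.1607378 ] -3.0593240408858913 [0.00043392 0.00034901 0.00052813 0.00041135]
wall inner near ends [[ 0.5463925  -0.13094132  0.07      ]
 [ 0.54505439 -0.19239158  0.07      ]]
[[0.35932008 0.31410262 0.018     ]
 [0.38849497 0.05758842 0.018     ]
 [0.52649498 0.07303561 0.068     ]
 [0.50481332 0.06926764 0.068     ]
 [0.39803482 0.29758812 0.048     ]]
jig [0.44204735 0.1940162 ] 6.198934088795818 [0.00159481 0.00200081 0.00081941 0.0029675  0.00164709]
red px 255.97222222222223 219.7277777777778 180
tin [[ 0.76973485 -0.14564247  0.074     ]] tape [[ 0.60272561 -0.29112204  0.07      ]] sclamp [[ 0.36524565 -0.06657427  0.02      ]]
lay [0.41645999 0.20733111] pad open [[257.16790538 248.40237716]] handle mid [[256.23269361 220.9439524 ]]
```

```bash
python3 -c "
from h import *
go([.5151,-.1583,.15],-93.06)"
```

```text
h 75.1 shift [-17.955 -21.499   1.809] turn 21.022 rows>=20
```

Emit:
{"fn": "drive_tool", "kwargs": {"motion": [[[85,-17.96,-21.5,0,21.02],[85,-17.96,-21.5,0,21.02],[85,-17.96,-21.5,0,21.02],[85,-17.96,-21.5,0,21.02],[85,-17.96,-21.5,0,21.02],[85,-17.96,-21.5,0,21.02],[85,-17.96,-21.5,0,21.02],[85,-17.96,-21.5,0,21.02],[85,-17.96,-21.5,0,21.02],[85,-17.96,-21.5,0,21.02]]], "squeeze": 60}}

```text
t: 1.15
tcp_pos: [0.3722, 0.149, 0.2042]
tool_rot: [0.773, 0.635, 0.0, 0.0]
force: [0.9, 0.3, 0.1]
finger_gap: 0.998
gripper_force: 0.0
```

```bash
python3 -c "
from h import *
go([.5151,-.1583,.13],-93.06)"
```

```text
h -11.2 shift [-9.125  6.658  2.475] turn 10.235 rows>=10
```

Emit:
{"fn": "drive_tool", "kwargs": {"motion": [[[85,-9.13,6.66,2.48,10.24],[85,-9.13,6.66,2.48,10.24],[85,-9.13,6.66,2.48,10.24],[85,-9.13,6.66,2.48,10.24],[85,-9.13,6.66,2.48,10.24],[85,-9.13,6.66,2.48,10.24],[85,-9.13,6.66,2.48,10.24],[85,-9.13,6.66,2.48,10.24],[85,-9.13,6.66,2.48,10.24],[85,-9.13,6.66,2.48,10.24]]]}}

```text
t: 2.15
tcp_pos: [0.5163, -0.1563, 0.1291]
tool_rot: [1.0, -0.027, -0.001, -0.0]
force: [-0.6, -0.2, 0.5]
finger_gap: 0.994
gripper_force: 0.0
```

```bash
python3 -c "
from h import *
print(manip.sense()['q'].round(2),manip.sense()['qd'].round(2)); go([.5151,-.1583,.049],-93.06)"
```

```text
[-0.5   0.52  1.72  0.    0.9   1.12] [ 0.01 -0.01  0.    0.   -0.    0.75]
h -93.1 shift [-0.032  0.069  2.67 ] turn -0.002 rows>=2
```

Emit:
{"fn": "drive_tool", "kwargs": {"motion": [[[85,-0.03,0.07,1.2,0],[85,-0.03,0.07,1.2,0],[85,-0.03,0.07,1.2,0]]]}}

```text
t: 2.45
tcp_pos: [0.5148, -0.1574, 0.0933]
tool_rot: [1.0, -0.024, -0.001, -0.001]
force: [0.7, 0.8, -0.3]
finger_gap: 0.998
gripper_force: 0.0
```

```bash
python3 -c "
from h import *
go([.5151,-.1583,.049],-93.06)"
```

```text
h -92.8 shift [0.015 0.031 1.476] turn 0.039 rows>=1
```

Emit:
{"fn": "drive_tool", "kwargs": {"motion": [[[85,0.015,0.03,1.48,0.04],[85,0.015,0.03,1.48,0.04],[85,0.015,0.03,1.48,0.04],[40,0.015,0.03,1.48,0.04],[40,0.015,0.03,1.48,0.04],[40,0.015,0.03,1.48,0.04],[40,0.015,0.03,1.48,0.04],[40,0.015,0.03,1.48,0.04]]]}}

```text
t: 3.25
tcp_pos: [0.5162, -0.1588, 0.0499]
tool_rot: [1.0, -0.027, 0.0, 0.0]
force: [0.2, -0.5, -0.0]
finger_gap: 0.47
gripper_force: 0.0
```

```bash
python3 -c "
from h import *
print(manip.sense()['tcp_pos'])
go([.51,.03,.13],-93.06)"
```

```text
[ 0.51615846 -0.15882185  0.04993323]
h -93.1 shift [-0.539 -6.273 -2.672] turn -0.001 rows>=5
```

```bash
python3 - <<'E'
from h import *
a=manip.snapshot("side")[:,:,::-1]; b=manip.snapshot("top")[:,:,::-1]
u,v=proj("side",[.515,-.158,.06])[0].astype(int); print(u,v)
A=cv2.resize(a[v-50:v+50,u-50:u+50],(400,400),interpolation=cv2.INTER_CUBIC)
u,v=proj("top",[.515,-.158,.06])[0].astype(int); print(u,v)
B=cv2.resize(b[v-70:v+30,u-50:u+50],(400,400),interpolation=cv2.INTER_CUBIC)
cv2.imwrite("pics/g1.png",np.hstack([A,B]))
E
```

```text
328 217
370 219
```

View pics/g1.png

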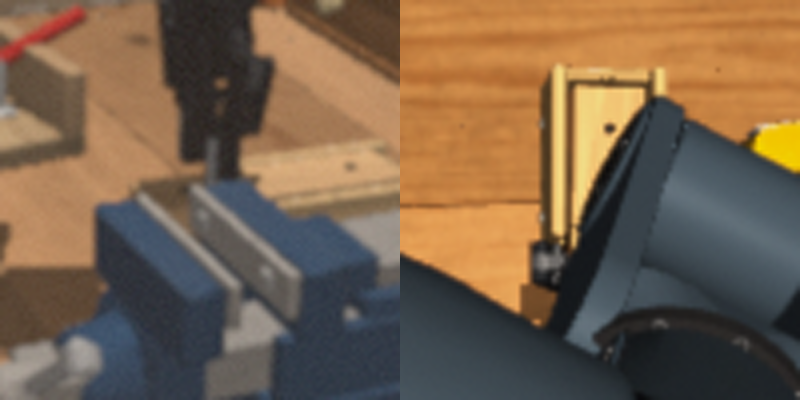

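The side view shows the fingers down beside the board's near end. The arm covers the spot from above. The gap reached the commanded 40 mm with no force, so I'll close further and see where it stops.

Emit:
{"fn": "drive_tool", "kwargs": {"motion": [[[25,0,0,0,0],[25,0,0,0,0],[25,0,0,0,0]]]}}

```text
t: 3.65
tcp_pos: [0.5159, -0.1587, 0.0492]
tool_rot: [1.0, -0.027, -0.0, -0.0]
force: [0.0, -0.0, -0.7]
finger_gap: 0.295
gripper_force: 0.0
```

```bash
python3 - <<'E'
from h import *
a=manip.snapshot("side")[:,:,::-1]
c,s=np.cos(np.radians(-3.06)),np.sin(np.radians(-3.06))
def b(x,y,z): return [.5601+c*x-s*y,-.1607+s*x+c*y,z]
u0,v0,k=280,160,8
I=cv2.resize(a[v0:v0+75,u0:u0+100],None,fx=k,fy=k,interpolation=cv2.INTER_CUBIC)
q=lambda P:tuple(((proj("side",P)[0]-[u0,v0]+.5)*k).astype(int).tolist())
for z in (.07,.05):
  p=[b(x,y,z) for x,y in [(.09,.025),(.09,-.025),(-.09,-.025),(-.09,.025)]]
  for i in range(4): cv2.line(I,q(p[i]),q(p[(i+1)%4]),(0,255,0),1)
t=manip.sense()["tcp_pos"]; print(t)
for dy in (-.0125,0,.0125): cv2.drawMarker(I,q(t+[0,dy,0]),(0,0,255),0,15)
cv2.imwrite("pics/g2.png",I)
E
```

```text
[ 0.51587261 -0.15871083  0.04920287]
```

View pics/g2.png

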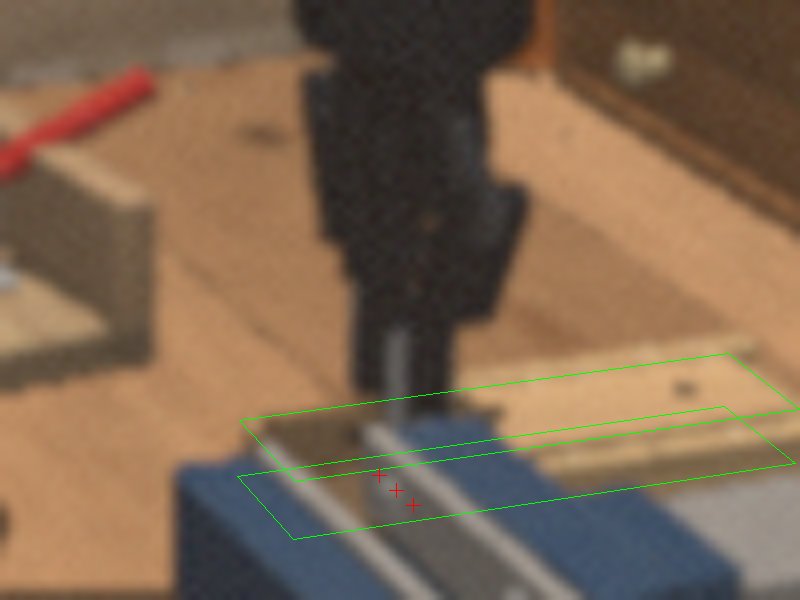

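```bash
python3 - <<'E'
from h import *
print(proj("side",[[.1602,.6034,.2032],[.1602,.6034,.2162],[.1602,.6034,.2352]]))
g=cv2.cvtColor(cv2.imread("pics/side0.png"),cv2.COLOR_BGR2GRAY)
for v in range(84,118,2): print(v,g[v,136:164:2])
E
```

```text
[[149.71679515 114.26198747]
 [149.2921037  110.66590261]
 [148.66667651 105.37008307]]
84 [ 63  63  41  36  34  30  31  31  34  90 110 108 107 109]
86 [ 62  60  38  39  41  37  33  33  33  88 110 110 110 111]
88 [ 58  61  38  32  33  38  29  33  29  92 108 110 110 110]
90 [ 58  55  35  37  44  36  29  38  44 102 111 109 109 109]
92 [ 59  57  38  37  34  26  40  32  51 108 111 108 107 110]
94 [ 59  61  59  45  28  38  52  40  34  93 110 109 110 109]
96 [ 58  62  62  62  42  45  69  37  32  90 109 109 109 107]
98 [ 59  62  64  70  44  42  71  43  37  89 110 110 107 108]
100 [ 63  61  63  65  40  35  73  48  49  93 110 108 110 112]
102 [ 56  57  60  55  42  38  76  58  94 108 111 107 109 109]
104 [ 58  55  60  63  72  71  81  51  89 108 107 111 109 109]
106 [ 61  56  60  61  62  59  58  48  71 105 109 108 108 109]
108 [ 56  58  55  61  60  58  54  52  62 102 110 110 110 109]
110 [ 65  58  62  64  59  61  59  54  53  93 111 108 110 112]
112 [ 62  60  61  59  61  60  60  52  52  77 110 109 107 111]
114 [ 61  59  62  62  58  63  57  57  52  67 105 111 109 107]
116 [ 62  74  68  55  56  59  59  57  55  58  98 112 110 106]
```

The fingertips end about 22 mm higher than the TCP figures imply: in the first side picture they stop at row 104, not the predicted 111. I'll find the offset by touching down gently on the top board.

Emit:
{"fn": "drive_tool", "kwargs": {"motion": [[[25,0,0,0.05,0],[25,0,0,0.1,0],[25,0,0,0.15,0]]]}}

```text
t: 4.0
tcp_pos: [0.5159, -0.1587, 0.0446]
tool_rot: [1.0, -0.027, -0.0, -0.0]
force: [-0.4, -1.0, 0.1]
finger_gap: 0.29
gripper_force: 0.0
```

Emit:
{"fn": "drive_tool", "kwargs": {"motion": [[[25,0,0,0.05,0],[25,0,0,0.1,0],[25,0,0,0.15,0]]]}}

```text
t: 4.3
tcp_pos: [0.5159, -0.1587, 0.0426]
tool_rot: [1.0, -0.027, 0.0, 0.0]
force: [-5.9, 1.9, 29.7]
finger_gap: 0.291
gripper_force: 15.2
```

Contact on the board top (z = 70 mm) comes at a TCP reading of about 43 mm, so the tips sit about 27 mm above the reported TCP. I'll allow for that, open, go lower and grip.

Emit:
{"fn": "drive_tool", "kwargs": {"motion": [[[85,0,0,-0.4,0],[85,0,0,-0.4,0],[85,0,0,-0.4,0],[85,0,0,-0.4,0],[85,0,0,0.57,0],[85,0,0,0.57,0],[45,0,0,0.57,0],[45,0,0,0.57,0],[45,0,0,0.57,0],[45,0,0,0.57,0]]]}}

```text
t: 5.3
tcp_pos: [0.5166, -0.1591, 0.0243]
tool_rot: [1.0, -0.027, 0.001, 0.0]
force: [0.4, -0.5, 3.3]
finger_gap: 0.569
gripper_force: 63.9
```

Emit:
{"fn": "drive_tool", "kwargs": {"motion": [[[45,0,0,-0.5,0],[45,0,0,-1.5,0],[45,0,0,-3,0],[45,0,0,-3,0],[45,-0.25,-4.63,-3,0],[45,-0.25,-4.63,-3,0],[45,-0.25,-4.63,-3,0],[45,-0.25,-4.63,-3,0]]]}}

```text
t: 6.1
tcp_pos: [0.5137, -0.0149, 0.1128]
tool_rot: [1.0, -0.024, -0.002, -0.001]
force: [-0.2, -1.1, -1.8]
finger_gap: 0.571
gripper_force: 63.4
```

```bash
python3 - <<'E'
from h import *
a=manip.snapshot("side")[:,:,::-1]
t=manip.sense(); print(t['tcp_pos'],t['force'],t['finger_gap'])
go([.516,-.02,-.015],-93.06)
I=cv2.resize(a[140:260,230:430],None,fx=4,fy=4,interpolation=cv2.INTER_CUBIC)
cv2.imwrite("pics/g3.png",I)
E
```

```text
[ 0.51481967 -0.01723567  0.11294332] [ 0.00582699 -0.67457696 -1.93774621] 0.5686695653420321
h -92.8 shift [0.05  0.091 4.265] turn 0.031 rows>=3
```

View pics/g3.png

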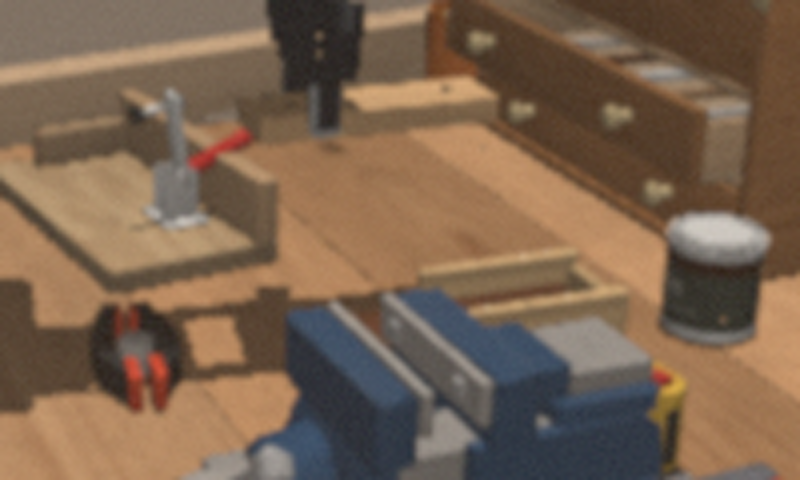

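The side view shows the single light board held level at (330,110), with the tips flush with its underside. The dark middle board is still in the rack at (530,305). Next I'll set the top board down.

Emit:
{"fn": "drive_tool", "kwargs": {"motion": [[[45,0.05,0.09,4.2,0],[45,0.05,0.09,4.2,0],[45,0.05,0.09,4.2,0],[45,0.05,0.09,4.45,0],[45,0.05,0.09,4.55,0],[45,0.05,0.09,4.62,0],[45,0.05,0.09,4.62,0]]]}}

```text
t: 6.85
tcp_pos: [0.5183, -0.023, -0.0242]
tool_rot: [1.0, -0.027, 0.001, 0.0]
force: [0.3, -0.5, -1.5]
finger_gap: 0.566
gripper_force: 63.3
```

Emit:
{"fn": "drive_tool", "kwargs": {"motion": [[[45,0,0,0.05,0],[45,0,0,0.08,0],[45,0,0,0.08,0]]]}}

```text
t: 7.15
tcp_pos: [0.5184, -0.0227, -0.0258]
tool_rot: [1.0, -0.027, 0.002, 0.0]
force: [-0.3, -1.0, 8.3]
finger_gap: 0.57
gripper_force: 64.5
```

Emit:
{"fn": "drive_tool", "kwargs": {"motion": [[[85,0,0,0,0],[85,0,0,0,0],[85,0,0,0,0],[85,0,0,0,0],[85,0,0,-1.5,0],[85,0,0,-3.5,0],[85,0,0,-3.5,0],[85,0,0,-3.5,0],[85,0.19,4.54,-3.5,0],[85,0.19,4.54,-3.5,0]]]}}

```text
t: 8.15
tcp_pos: [0.515, -0.1215, 0.0757]
tool_rot: [1.0, -0.025, -0.001, -0.001]
force: [1.1, -0.2, 0.4]
finger_gap: 1.0
gripper_force: 0.0
```

Emit:
{"fn": "drive_tool", "kwargs": {"motion": [[[85,0.0,0.0,0,0],[85,0,0,0,0]]]}}

```text
t: 8.35
tcp_pos: [0.5147, -0.123, 0.0754]
tool_rot: [1.0, -0.028, -0.002, -0.001]
force: [0.1, 0.7, -0.1]
finger_gap: 0.995
gripper_force: 0.0
```

```bash
python3 - <<'E'
from h import *
t=manip.sense(); print(t['tcp_pos'],t['qd'].round(2))
go([.5166,-.1595,.007],-93.06)
im=manip.snapshot("top"); cv2.imwrite("pics/t2.png",im[:,:,::-1])
E
```

```text
[ 0.51465624 -0.12304329  0.07544844] [ 0.04 -0.01  0.02  0.01  0.01  0.  ]
h -93.3 shift [0.141 1.213 2.279] turn -0.024 rows>=2
```

Emit:
{"fn": "drive_tool", "kwargs": {"motion": [[[85,0.14,1.21,0,0],[85,0.14,1.21,0,0],[85,0.14,1.21,1,0],[85,0.14,1.21,2,0],[85,0.14,1.21,2.28,0],[85,0.14,1.21,2.28,0],[45,0.14,1.21,2.28,0],[45,0.14,1.21,2.28,0],[45,0.14,1.21,2.28,0],[45,0.14,1.21,2.28,0]]]}}

```text
t: 9.4
tcp_pos: [0.5194, -0.1592, 0.0105]
tool_rot: [1.0, -0.027, 0.001, 0.001]
force: [-0.1, 1.6, 6.4]
finger_gap: 0.571
gripper_force: 62.2
```

```bash
python3 - <<'E'
from h import *
t=manip.sense(); print(t['tcp_pos'],t['force'],t['finger_gap'])
go([.64,.20,.13],7.2)
E
```

```text
[ 0.51936656 -0.15917246  0.01051197] [-0.08936687  1.62857062  6.35689696] 0.5705788821940257
h -93.1 shift [  3.389 -12.165  -3.988] turn -12.531 rows>=12
```

Emit:
{"fn": "drive_tool", "kwargs": {"motion": [[[45,0,0,-0.5,0],[45,0,0,-1.5,0],[45,0,0,-3,0],[45,0,0,-4,0],[45,4.05,-8.5,-4,-12.4],[45,4.05,-8.5,-4,-12.4],[45,4.05,-8.5,-4,-12.4],[45,4.05,-8.5,-4,-12.4],[45,4.05,-8.5,-4,-12.4],[45,4.05,-8.5,-4,-12.4]]]}}

```text
t: 10.4
tcp_pos: [0.6545, 0.0927, 0.1296]
tool_rot: [0.91, 0.414, 0.001, 0.0]
force: [1.0, -1.1, -1.0]
finger_gap: 0.564
gripper_force: 61.9
```

```bash
python3 - <<'E'
from h import *
t=manip.sense(); print(t['tcp_pos'],t['force'],t['finger_gap'],t['q'].round(2))
go([.654,.089,.13],6.2)
E
```

```text
[0.65450556 0.09267964 0.12960293] [ 1.03375012 -1.10459011 -0.95699819] 0.563853561892009 [-0.03  0.66  1.4   0.    1.08  0.69]
h -41.0 shift [-0.104  0.068 -0.013] turn -5.904 rows>=6
```

Emit:
{"fn": "drive_tool", "kwargs": {"motion": [[[45,-0.1,0.07,0,-5.9],[45,-0.1,0.07,0,-5.9],[45,-0.1,0.07,0,-5.9],[45,-0.1,0.07,0,-5.9],[45,-0.1,0.07,1,-5.9],[45,-0.1,0.07,2,-5.9],[45,-0.1,0.07,3,-5.9],[45,-0.1,0.07,3.5,-5.9],[45,-0.1,0.07,3.5,-5.9]]]}}

```text
t: 11.3
tcp_pos: [0.6508, 0.0856, 0.0217]
tool_rot: [0.671, 0.741, -0.002, -0.002]
force: [-0.2, -0.5, -0.6]
finger_gap: 0.566
gripper_force: 61.9
```

```bash
python3 - <<'E'
from h import *
t=manip.sense(); print(t['tcp_pos'],t['force'],t['finger_gap'],t['q'].round(2))
go([.654,.089,-.019],6.2)
E
```

```text
[0.65083524 0.08560188 0.02170246] [-0.22620834 -0.47363488 -0.58558656] 0.5662061477998609 [-0.04  0.8   1.47 -0.    0.88 -0.14]
h 5.7 shift [0.101 0.123 1.356] turn -0.065 rows>=1
```

Emit:
{"fn": "drive_tool", "kwargs": {"motion": [[[45,0,0,1,0],[45,0,0,1.25,0],[45,0,0,1.32,0],[45,0,0,1.38,0],[45,0,0,1.44,0]]]}}

```text
t: 11.8
tcp_pos: [0.654, 0.0856, -0.018]
tool_rot: [0.671, 0.741, 0.001, 0.001]
force: [0.0, -0.0, -1.6]
finger_gap: 0.565
gripper_force: 61.9
```

Emit:
{"fn": "drive_tool", "kwargs": {"motion": [[[45,0,0,0.06,0],[45,0,0,0.12,0],[45,0,0,0.12,0]]]}}

```text
t: 12.1
tcp_pos: [0.6539, 0.0856, -0.0195]
tool_rot: [0.671, 0.741, 0.001, 0.001]
force: [-2.7, -1.0, 15.0]
finger_gap: 0.565
gripper_force: 63.4
```

Emit:
{"fn": "drive_tool", "kwargs": {"motion": [[[85,0,0,0,0],[85,0,0,0,0],[85,0,0,0,0],[85,0,0,0,0],[85,1.2,0,0,0],[85,2.37,0,0,0],[85,2.37,0,0,0],[85,2.37,0,0,0]]]}}

```text
t: 12.9
tcp_pos: [0.6454, 0.1572, -0.0234]
tool_rot: [0.67, 0.742, -0.0, -0.0]
force: [0.9, 0.1, -0.3]
finger_gap: 0.995
gripper_force: 0.0
```

Emit:
{"fn": "drive_tool", "kwargs": {"motion": [[[45,0,0,0,0],[45,0,0,0,0],[45,0,0,0,0],[45,0,0,0,0],[45,0,0,0,0]]]}}

```text
t: 13.4
tcp_pos: [0.6465, 0.1554, -0.0226]
tool_rot: [0.671, 0.741, 0.0, 0.001]
force: [1.3, -2.5, 2.0]
finger_gap: 0.563
gripper_force: 64.1
```

```bash
python3 - <<'E'
from h import *
t=manip.sense(); print(t['tcp_pos'],t['force'],t['finger_gap'],t['q'].round(2))
c,s=np.cos(np.radians(6.2)),np.sin(np.radians(6.2)); j=lambda x,y:np.array([.4420+c*x-s*y,.1940+s*x+c*y])
print(j(-.024,.046),j(-.024,.036),j(-.11,.03))
im=manip.snapshot("top")[:,:,::-1]; cv2.imwrite("pics/t3.png",cv2.resize(im[110:300,170:420],None,fx=3.2,fy=3.1))
E
```

```text
[ 0.646519    0.155436   -0.02258211] [ 1.25332495 -2.48774306  1.9986216 ] 0.5631208666422571 [ 0.07  0.87  1.46 -0.    0.81 -0.03]
[0.41317241 0.23713896] [0.4142524  0.22719745] [0.32940341 0.2119446 ]
```

View pics/t3.png

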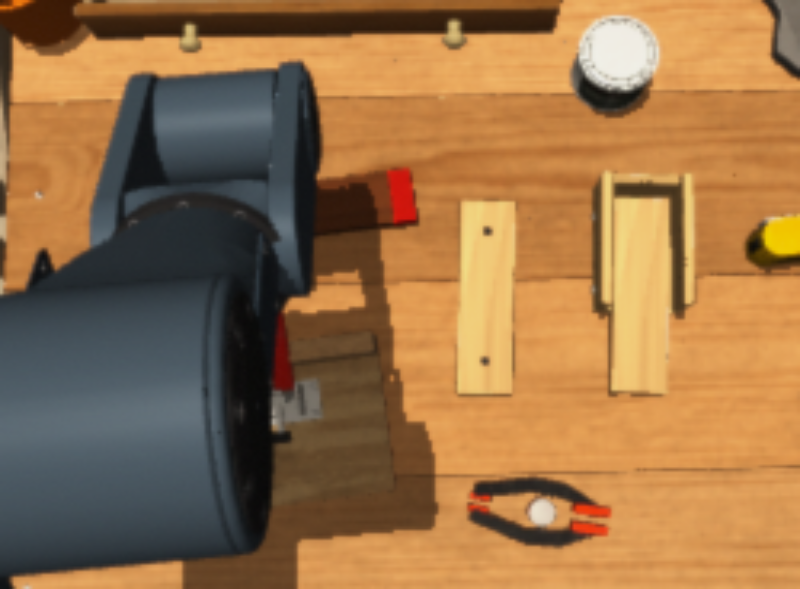

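The picture shows the middle board lying with its red end at (403,195) in the crop. The top board is at (487,297) with its dots up, the bottom board is alone in the rack at (640,290), and tin, tape and spring clamp are untouched.

```bash
cat >> h.py <<'E'
c6,s6=np.cos(np.radians(6.2)),np.sin(np.radians(6.2))
def J(x,y): return np.array([.4420+c6*x-s6*y,.1940+s6*x+c6*y])
def invJ(p): d=np.asarray(p)[:2]-[.4420,.1940]; return np.array([c6*d[0]+s6*d[1],-s6*d[0]+c6*d[1]])
E
python3 - <<'E'
from h import *
p=lambda L:[(170+(x+.5)/3.2-.5,110+(y+.5)/3.1-.5) for x,y in L]
r=plane("top",p([(412,167),(417,222)]),.02); print("red corners",r,"len",np.linalg.norm(r[0]-r[1]))
t=manip.sense(); m=r.mean(0)[:2]; a=t['tcp_pos'][:2]-m
print("dir",np.degrees(np.arctan2(a[1],a[0])),"dist",np.hypot(*a))
h=rigid([(.09,.025),(.09,-.025),(-.09,-.025),(-.09,.025)],plane("top",p([(461,200),(515,202),(512,394),(457,394)]),.02)); print("top",h[0],np.degrees(h[1]),h[2])
h=rigid([(-.09,-.025),(-.09,.025)],plane("top",p([(667,394),(611,393)]),.03)); print("bottom",h[0],np.degrees(h[1]),h[2])
go([.6465,.1554,.135],6.2)
q=J(-.075,.035); print(q); go([*q,.135],6.2)
E
```

```text
red corners [[0.6843251  0.03780542 0.02      ]
 [0.63199115 0.03421151 0.02      ]] len 0.05245720586077064
dir 95.57204195151277 dist 0.12007082500902419
top [ 0.56127391 -0.02622723] -2.498846680328966 [0.00062013 0.00091393 0.00109482 0.00078314]
bottom [ 0.55872818 -0.16086062] -2.409129343632063 [0.00043048 0.00043048]
h 5.7 shift [-7.000e-03  5.000e-03 -5.252e+00] turn -0.066 rows>=4
[0.3636587  0.22069533]
h 5.7 shift [ 3.09  -9.162 -5.264] turn -0.066 rows>=7
```

Emit:
{"fn": "drive_tool", "kwargs": {"motion": [[[45,0,0,-0.5,0],[45,0,0,-1.5,0],[45,0,0,-3,0],[45,0,0,-4.5,0],[45,0,0,-5.2,0],[45,0.5,-1.5,-5.2,-0.06],[45,1,-3,-5.2,-0.06],[45,1.6,-4.7,-5.2,-0.06],[45,2.2,-6.4,-5.2,-0.06],[45,2.8,-8,-5.2,-0.06]]]}}

```text
t: 14.45
tcp_pos: [0.4054, 0.214, 0.1337]
tool_rot: [0.668, 0.744, 0.0, -0.0]
force: [0.5, 1.0, -1.1]
finger_gap: 0.563
gripper_force: 63.8
```

```bash
python3 - <<'E'
from h import *
t=manip.sense(); print(t['tcp_pos'],t['force'],t['finger_gap'],t['q'].round(2))
go([*J(-.075,.038),.03],6.2)
E
```

```text
[0.40537888 0.21403792 0.1336648 ] [ 0.45009547  1.01612813 -1.06164009] 0.5634616870272574 [0.24 0.42 1.91 0.   0.81 0.13]
h 6.1 shift [ 0.467 -1.36   3.456] turn -0.009 rows>=3
```

Emit:
{"fn": "drive_tool", "kwargs": {"motion": [[[45,0.46,-1.36,0,0],[45,0.46,-1.36,0,0],[45,0.46,-1.36,0.5,0],[45,0.46,-1.36,1.5,0],[45,0.46,-1.36,2.7,0],[45,0.46,-1.36,3.8,0],[45,0.46,-1.36,4.2,0],[45,0.46,-1.36,4.2,0],[45,0.46,-1.36,4.2,0]]]}}

```text
t: 15.35
tcp_pos: [0.3665, 0.2232, 0.0073]
tool_rot: [0.668, 0.744, 0.0, 0.0]
force: [0.3, 0.4, -0.3]
finger_gap: 0.566
gripper_force: 63.7
```

```bash
python3 - <<'E'
from h import *
t=manip.sense(); print(t['tcp_pos'],invJ(t['tcp_pos']),t['force'],t['finger_gap'],t['q'].round(2))
go([*J(-.024,.038),.001],6.2)
E
```

```text
[0.36646863 0.22323677 0.00730482] [-0.07193204  0.0372231 ] [ 0.3384711   0.37436619 -0.27182538] 0.5663801585945399 [0.29 0.67 2.07 0.   0.41 0.18]
h 6.2 shift [0.027 1.598 0.211] turn -0.004 rows>=1
```

Emit:
{"fn": "drive_tool", "kwargs": {"motion": [[[45,0.02,0.6,0,0],[45,0.02,1.2,0,0],[45,0.02,1.57,0.1,0],[45,0.02,1.57,0.2,0],[45,0.02,1.57,0.3,0],[45,0.02,1.57,0.37,0],[45,0.02,1.57,0.37,0]]]}}

```text
t: 16.05
tcp_pos: [0.4109, 0.2284, -0.0042]
tool_rot: [0.668, 0.744, -0.001, -0.001]
force: [0.0, -0.4, 1.6]
finger_gap: 0.563
gripper_force: 63.9
```

```bash
python3 - <<'E'
from h import *
t=manip.sense(); print(t['tcp_pos'],invJ(t['tcp_pos']),t['force'],t['finger_gap'])
go([*J(-.024,.046),-.0046],6.2)
E
```

```text
[ 0.41088926  0.22843347 -0.0041885 ] [-0.02720998  0.03759201] [ 0.04678413 -0.44453263  1.57115925] 0.5625191439625323
h 6.2 shift [0.28  0.107 0.013] turn -0.001 rows>=1
```

Emit:
{"fn": "drive_tool", "kwargs": {"motion": [[[45,0.1,0.03,0.02,0],[45,0.2,0.03,0.02,0],[45,0.25,0.03,0.02,0],[45,0.3,0.03,0.02,0],[45,0.3,0.03,0.02,0]]]}}

```text
t: 16.55
tcp_pos: [0.4118, 0.2355, -0.0042]
tool_rot: [0.667, 0.745, -0.002, 0.001]
force: [1.2, -13.2, 6.4]
finger_gap: 0.567
gripper_force: 64.6
```

Emit:
{"fn": "drive_tool", "kwargs": {"motion": [[[45,0.04,0,0.02,0],[45,0.06,0,0.04,0],[45,0.06,0,0.04,0]]]}}

```text
t: 16.85
tcp_pos: [0.4117, 0.2355, -0.0043]
tool_rot: [0.667, 0.745, -0.002, 0.001]
force: [2.4, -23.1, 18.7]
finger_gap: 0.564
gripper_force: 65.9
```

The board is firmly against the end stop, at 23 N of push. I'll release it, rise, and go behind the clamp arm.

Emit:
{"fn": "drive_tool", "kwargs": {"motion": [[[70,0,0,0,0],[70,0,0,0,0],[70,0,0,0,0],[70,0,0,-0.5,0],[70,0,0,-2,0],[70,0,0,-3.5,0],[0,0,0,-4.5,0],[0,-1.2,1.2,-4.5,0],[0,-2.2,2.2,-4.5,0],[0,-3.17,3.07,-4.5,0]]]}}

```text
t: 17.85
tcp_pos: [0.5155, 0.1548, 0.1295]
tool_rot: [0.667, 0.745, 0.001, 0.0]
force: [0.7, 0.3, 0.0]
finger_gap: 0.14
gripper_force: 0.0
```

Emit:
{"fn": "drive_tool", "kwargs": {"motion": [[[0,0,0,0,0],[0,0,0,0,0],[0,0,0,0,0]]]}}

```text
t: 18.15
tcp_pos: [0.5122, 0.1557, 0.1285]
tool_rot: [0.668, 0.744, -0.001, -0.001]
force: [-0.2, -0.2, -0.5]
finger_gap: -0.002
gripper_force: 0.0
```

```bash
python3 - <<'E'
from h import *
t=manip.sense(); print(t['tcp_pos'],invJ(t['tcp_pos']),t['force'],t['finger_gap'])
go([*J(.068,-.05),.074],6.2)
E
```

```text
[0.51218591 0.15568506 0.12847235] [ 0.0656374  -0.04567087] [-0.23019328 -0.23182817 -0.47429157] -0.002051975945813768
h 6.2 shift [-0.145  0.084  1.815] turn 0.004 rows>=2
```

Down behind the arm, then push it over towards the jig's -x.

Emit:
{"fn": "drive_tool", "kwargs": {"motion": [[[0,-0.14,0.08,0.8,0],[0,-0.14,0.08,1.8,0],[0,-0.14,0.08,1.8,0],[0,-0.14,-0.3,1.8,0],[0,-0.14,-0.7,1.8,0],[0,-0.14,-1.1,1.8,0],[0,-0.14,-1.5,1.8,0],[0,-0.14,-1.8,1.8,0],[0,-0.14,-2.1,1.8,0]]]}}

```text
t: 19.05
tcp_pos: [0.4519, 0.1439, 0.0757]
tool_rot: [0.668, 0.744, 0.001, 0.001]
force: [4.0, 0.4, -3.3]
finger_gap: 0.002
gripper_force: 2.1
```

```bash
python3 - <<'E'
from h import *
t=manip.sense(); print(t['tcp_pos'],invJ(t['tcp_pos']),t['force'],t['finger_gap'])
a=manip.snapshot("side")[:,:,::-1]; cv2.imwrite("pics/g4.png",cv2.resize(a[130:230,200:340],None,fx=5,fy=5,interpolation=cv2.INTER_CUBIC))
E
```

```text
[0.45185313 0.14393539 0.07567941] [ 0.00438855 -0.05083591] [ 4.04255143  0.43790913 -3.27988082] 0.0015297602886281973
```

View pics/g4.png

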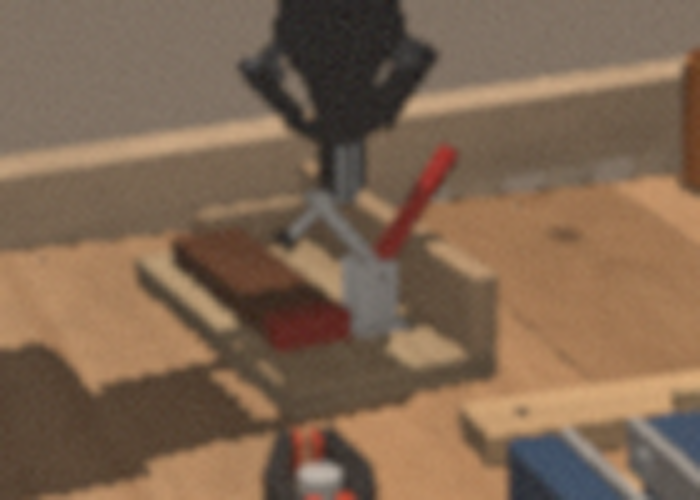

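The arm is swinging over as planned: the finger is at (345,180) on the arm, the handle is rising at (430,190), and the board lies under the pad at (310,330). I'll keep following the arc down.

Emit:
{"fn": "drive_tool", "kwargs": {"motion": [[[0,0,-0.25,0.08,0],[0,0,-0.48,0.22,0],[0,0,-0.65,0.34,0],[0,0,-0.81,0.45,0],[0,0,-0.93,0.56,0],[0,0,-1.02,0.65,0],[0,0,-1.02,0.7,0]]]}}

```text
t: 19.8
tcp_pos: [0.4202, 0.1406, 0.0539]
tool_rot: [0.668, 0.744, -0.001, -0.001]
force: [-1.2, 0.3, 11.3]
finger_gap: 0.003
gripper_force: 5.4
```

```bash
python3 - <<'E'
from h import *
t=manip.sense(); print(t['tcp_pos'],invJ(t['tcp_pos']),t['force'],t['finger_gap'])
E
```

```text
[0.42024812 0.14061828 0.0539038 ] [-0.02738985 -0.0507203 ] [-1.20939734  0.29804634 11.29091777] 0.003324918825623765
```

Emit:
{"fn": "drive_tool", "kwargs": {"motion": [[[0,0,0,0.06,0],[0,0,0,0.1,0],[0,0,0,0.1,0]]]}}

```text
t: 20.1
tcp_pos: [0.4202, 0.1406, 0.0529]
tool_rot: [0.668, 0.744, -0.001, -0.0]
force: [-4.3, -1.2, 25.9]
finger_gap: -0.004
gripper_force: 12.3
```

The pad is down and the stop is stiff at 26 N. I'll retreat straight up, then turn towards the top board.

Emit:
{"fn": "drive_tool", "kwargs": {"motion": [[[0,0,0,-0.5,0],[0,0,0,-2,0],[0,0,0,-3.4,0],[0,0,0,-3.6,0],[0,0,0,-3.6,3],[0,0,0,-3.6,3],[0,0,0,-3.6,3]]]}}

```text
t: 20.8
tcp_pos: [0.4205, 0.1406, 0.1585]
tool_rot: [0.81, 0.587, -0.001, -0.001]
force: [-0.1, 0.2, -0.8]
finger_gap: -0.006
gripper_force: 0.0
```

```bash
python3 - <<'E'
from h import *
t=manip.sense(); print(t['tcp_pos'],invJ(t['tcp_pos']),t['force'],t['finger_gap'])
go([.5184,-.0235,.15],-93)
E
```

```text
[0.42048323 0.14062793 0.15845218] [-0.02715506 -0.0507361 ] [-0.05159494  0.24482301 -0.80442056] -0.005839862640440901
h -18.1 shift [-4.183  4.805  0.276] turn 9.358 rows>=9
```

Emit:
{"fn": "drive_tool", "kwargs": {"motion": [[[0,-4.18,4.8,0,9.36],[0,-4.18,4.8,0,9.36],[85,-4.18,4.8,0,9.36],[85,-4.18,4.8,0,9.36],[85,-4.18,4.8,0,9.36],[85,-4.18,4.8,0,9.36],[85,-4.18,4.8,0,9.36],[85,-4.18,4.8,0,9.36],[85,-4.18,4.8,0,9.36],[85,-4.18,4.8,0,9.36]]]}}

```text
t: 21.8
tcp_pos: [0.5191, -0.0226, 0.158]
tool_rot: [1.0, -0.024, -0.001, -0.0]
force: [-1.4, -0.4, -0.2]
finger_gap: 0.995
gripper_force: 0.0
```

Emit:
{"fn": "drive_tool", "kwargs": {"motion": [[[85,0,0,1,0],[85,0,0,2,0]]]}}

```text
t: 22.0
tcp_pos: [0.5206, -0.0228, 0.0987]
tool_rot: [1.0, -0.022, 0.001, 0.0]
force: [-0.3, 0.3, -0.6]
finger_gap: 0.998
gripper_force: 0.0
```

```bash
python3 - <<'E'
from h import *
t=manip.sense(); print(t['tcp_pos'],t['force'],t['finger_gap'])
go([.5184,-.0235,-.0235],-92.9)
E
```

```text
[ 0.52059134 -0.02284403  0.0986787 ] [-0.33744476  0.25934595 -0.62621421] 0.9979806921269092
h -92.5 shift [-0.08   0.023  4.072] turn 0.045 rows>=3
```

Emit:
{"fn": "drive_tool", "kwargs": {"motion": [[[85,-0.08,0.02,1.5,0.05],[85,-0.08,0.02,3,0.05],[85,-0.08,0.02,3.8,0.05],[85,-0.08,0.02,4.04,0.05],[85,-0.08,0.02,4.04,0.05],[45,-0.08,0.02,4.04,0.05],[45,-0.08,0.02,4.04,0.05],[45,-0.08,0.02,4.04,0.05],[45,-0.08,0.02,4.04,0.05]]]}}

```text
t: 22.9
tcp_pos: [0.5189, -0.0235, -0.0202]
tool_rot: [1.0, -0.027, 0.002, 0.0]
force: [0.5, 1.2, 4.9]
finger_gap: 0.564
gripper_force: 62.3
```

```bash
python3 - <<'E'
from h import *
t=manip.sense(); print(t['tcp_pos'],t['force'],t['finger_gap'])
go([.5161,-.1590,.09],-93)
E
```

```text
[ 0.51892649 -0.02354124 -0.02020371] [0.46250371 1.15679494 4.94651528] 0.5636339706717847
h -93.1 shift [ 0.16   4.517 -3.669] turn -0.008 rows>=4
```

Emit:
{"fn": "drive_tool", "kwargs": {"motion": [[[45,0,0,-0.5,0],[45,0,0,-1.7,0],[45,0,0,-3,0],[45,0,0,-3.5,0],[45,0.16,1.5,-3.5,0],[45,0.16,3,-3.5,0],[45,0.16,4.2,-3.5,0],[45,0.16,4.5,-3.5,0],[45,0.16,4.5,-3.5,0],[45,0.16,4.5,-3.5,0]]]}}

```text
t: 23.9
tcp_pos: [0.5146, -0.1573, 0.0832]
tool_rot: [1.0, -0.027, -0.0, -0.0]
force: [-0.6, 0.2, -2.3]
finger_gap: 0.566
gripper_force: 62.2
```

```bash
python3 - <<'E'
from h import *
t=manip.sense(); print(t['tcp_pos'],t['force'],t['finger_gap'],t['qd'].round(2))
go([.5164,-.1588,.0105],-93.06)
E
```

```text
[ 0.51461719 -0.15730018  0.08318355] [-0.58820572  0.17661126 -2.26777177] 0.5661652836582765 [ 0.02  0.    0.01 -0.   -0.   -0.  ]
h -93.1 shift [0.064 0.049 2.423] turn -0.005 rows>=2
```

Emit:
{"fn": "drive_tool", "kwargs": {"motion": [[[45,0.02,0.05,0.5,0],[45,0.02,0.05,1,0],[45,0.02,0.05,1.5,0],[45,0.02,0.05,1.9,0],[45,0.02,0.05,2.1,0],[45,0.02,0.05,2.1,0]]]}}

```text
t: 24.5
tcp_pos: [0.5152, -0.1587, 0.0192]
tool_rot: [1.0, -0.026, -0.001, -0.0]
force: [0.1, 0.7, -1.0]
finger_gap: 0.574
gripper_force: 62.3
```

```bash
python3 - <<'E'
from h import *
t=manip.sense(); print(t['tcp_pos'],t['force'],t['finger_gap'],t['qd'].round(2))
go([.5164,-.1588,.0098],-93.06)
E
```

```text
[ 0.51516182 -0.15872073  0.01917612] [ 0.14597029  0.68485424 -0.97592686] 0.5738538209116703 [-0.01 -0.02 -0.01  0.    0.01 -0.  ]
h -93.0 shift [0.042 0.001 0.312] turn 0.003 rows>=1
```

Emit:
{"fn": "drive_tool", "kwargs": {"motion": [[[45,0.02,0,0.1,0],[45,0.02,0,0.2,0],[45,0.02,0,0.28,0],[45,0.02,0,0.34,0],[45,0.02,0,0.36,0]]]}}

```text
t: 25.0
tcp_pos: [0.5164, -0.16, 0.0098]
tool_rot: [1.0, -0.027, 0.0, 0.0]
force: [-2.9, 0.5, 8.6]
finger_gap: 0.566
gripper_force: 63.3
```

Emit:
{"fn": "drive_tool", "kwargs": {"motion": [[[85,0,0,0,0],[85,0,0,0,0],[85,0,0,0,0],[85,0,0,0,0],[85,0,0,-1.2,0],[85,0,0,-2.8,0],[85,0,0,-4.4,0],[85,0,0,-6,0],[85,0,-1,-6.3,0],[85,-0.8,-2.6,-6.3,0]]]}}

```text
t: 26.0
tcp_pos: [0.5031, -0.0866, 0.2015]
tool_rot: [1.0, -0.029, 0.006, 0.002]
force: [-0.3, 1.6, 0.1]
finger_gap: 0.996
gripper_force: 0.0
```

Emit:
{"fn": "drive_tool", "kwargs": {"motion": [[[85,-0.8,-1.4,0,-1],[85,-1.6,-2.8,0,-2],[85,-2.4,-4.2,0,-3],[85,-3.2,-5.6,0,-4],[85,-4,-7,0,-5],[85,-4.7,-8.4,0,-6],[85,-5.4,-9.8,0,-7],[85,-6.1,-11.3,0,-8],[85,-6.8,-12.8,0,-9],[85,-7.5,-14.3,0,-10]]]}}

```text
t: 27.0
tcp_pos: [0.2954, 0.3582, 0.1982]
tool_rot: [0.781, 0.624, 0.0, 0.0]
force: [2.3, -0.0, -0.7]
finger_gap: 1.001
gripper_force: 0.0
```

```bash
python3 - <<'E'
from h import *
t=manip.sense(); print(t['t'],t['tcp_pos'],t['force'],t['q'].round(2))
a=manip.snapshot("side")[:,:,::-1]; b=manip.snapshot("top")[:,:,::-1]; cv2.imwrite("pics/topF.png",b)
z=lambda i,x,y,w,h,k:cv2.resize(i[y:y+h,x:x+w],None,fx=k,fy=k,interpolation=cv2.INTER_CUBIC)
o=np.zeros((600,800,3),np.uint8); o[:285,:400]=z(b,190,200,133,95,3)[:285,:400][:,:400] if 0 else np.pad(z(b,190,200,133,95,3),((0,0),(0,1),(0,0)))
o[:570,400:700]=z(b,345,155,50,95,6); o[290:590,:400]=z(a,210,130,100,75,4)
cv2.imwrite("pics/fin.png",o)
E
```

```text
27.0 [0.29536435 0.35819523 0.19823683] [ 2.26487062 -0.01297025 -0.68590905] [ 0.64  0.32  1.83 -0.    0.99  0.86]
```

View pics/fin.png

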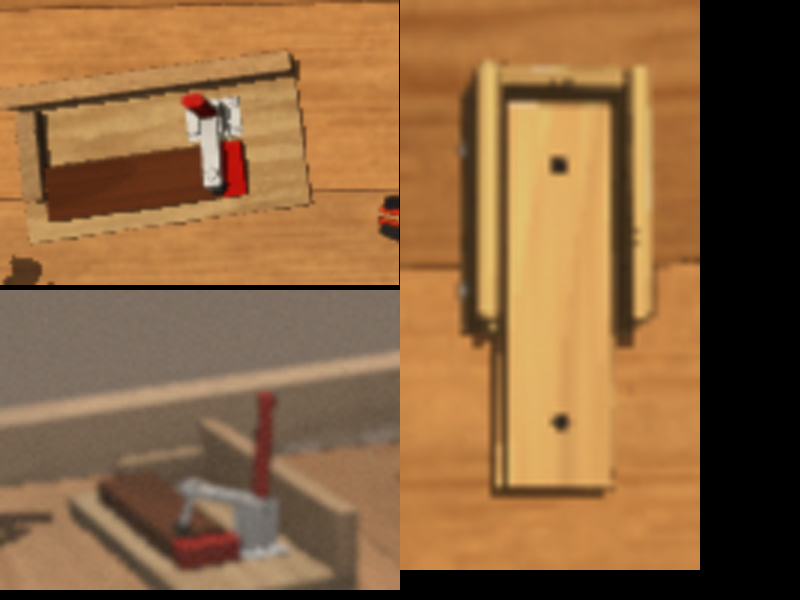

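The clamp's pad is down on the dark board near its red end at (185,520). In the rack crop the top board lies on the bottom board, with a thin strip of it showing at (495,420). I'll check both fits in numbers.

```bash
python3 - <<'E'
from h import *
im=cv2.imread("pics/topF.png").astype(np.float32)
samp=lambda P:cv2.remap(im,*[proj("top",P)[:,i].astype(np.float32)[None] for i in (0,1)],cv2.INTER_LINEAR)[0]
# jig: along y at board mid x=-.026 at z=.038
ys=np.arange(.094,.118,.002); print("jig y profile z38");
for x in (-.035,-.026,-.01):
    v=samp([[*J(x,y),.038] for y in ys]); print(x,[f"{y*1e3:.0f}:{int(a.sum()/3)}" for y,a in zip(ys,v)])
v=samp([[*J(-.02,y),.048] for y in np.arange(.094,.118,.002)]); print("z48",[int(a.sum()/3) for a in v])
v=samp([[*J(x,.03),.038] for x in np.arange(-.06,.012,.003)]); print("x",[f"{x*1e3:.0f}:{int(a.sum()/3)}" for x,a in zip(np.arange(-.06,.012,.003),v)])
ys=np.arange(-.084,-.06,.002); v=samp([[*J(-.026,y),.038] for y in ys]); print("red",[f"{y*1e3:.0f}:{a.astype(int)}" for y,a in zip(ys,v)])
# rack
p=lambda L:[(345+(x-400+.5)/6-.5,155+(y+.5)/6-.5) for x,y in L]
h=rigid([(.09,.025),(.09,-.025),(-.09,-.025),(-.09,.025)],plane("top",p([(505,100),(613,102),(611,490),(503,487)]),.05)); print("top",h[0],np.degrees(h[1]),h[2])
c,s=np.cos(np.radians(-3)),np.sin(np.radians(-3)); b=lambda x,y,z:[.5601+c*x-s*y,-.1607+s*x+c*y,z]
ys=np.arange(.036,.012,-.0015)
for z in (.05,.03):
  for x in (-.07,-.04): print(z,x,[f"{y*1e3:.1f}:{int(a.sum()/3)}" for y,a in zip(ys,samp([b(x,y,z) for y in ys]))])
E
```

```text
jig y profile z38
-0.035 ['94:47', '96:47', '98:47', '100:47', '102:50', '104:60', '106:77', '108:98', '110:108', '112:115', '114:120', '116:127']
-0.026 ['94:47', '96:48', '98:48', '100:47', '102:46', '104:41', '106:42', '108:55', '110:97', '112:112', '114:116', '116:115']
-0.01 ['94:49', '96:48', '98:48', '100:48', '102:48', '104:43', '106:33', '108:56', '110:90', '112:122', '114:124', '116:125']
z48 [47, 48, 47, 47, 47, 45, 74, 104, 123, 124, 124, 125]
x ['-60:140', '-57:141', '-54:123', '-51:62', '-48:55', '-45:56', '-42:54', '-39:53', '-36:56', '-33:58', '-30:56', '-27:57', '-24:54', '-21:50', '-18:49', '-15:50', '-12:50', '-9:49', '-6:51', '-3:69', '0:121', '3:128', '6:130', '9:129']
red ['-84:[ 80 134 180]', '-82:[ 78 131 178]', '-80:[ 70 119 161]', '-78:[ 42  73 103]', '-76:[21 36 84]', '-74:[ 10  17 113]', '-72:[ 11  17 181]', '-70:[ 11  18 187]', '-68:[ 11  18 188]', '-66:[ 10  17 187]', '-64:[ 10  18 187]', '-62:[  9  18 178]', '-60:[  7  13 139]']
top [ 0.56008445 -0.16231681] -2.913590388538798 [0.00038989 0.00083898 0.00053597 0.00053654]
0.05 -0.07 ['36.0:135', '34.5:136', '33.0:135', '31.5:132', '30.0:114', '28.5:85', '27.0:94', '25.5:118', '24.0:101', '22.5:83', '21.0:126', '19.5:162', '18.0:165', '16.5:166', '15.0:165', '13.5:165']
0.05 -0.04 ['36.0:141', '34.5:141', '33.0:138', '31.5:134', '30.0:106', '28.5:73', '27.0:84', '25.5:95', '24.0:83', '22.5:85', '21.0:132', '19.5:160', '18.0:165', '16.5:168', '15.0:169', '13.5:169']
0.03 -0.07 ['36.0:132', '34.5:132', '33.0:132', '31.5:133', '30.0:131', '28.5:128', '27.0:107', '25.5:81', '24.0:102', '22.5:131', '21.0:106', '19.5:88', '18.0:130', '16.5:162', '15.0:165', '13.5:166']
0.03 -0.04 ['36.0:138', '34.5:138', '33.0:139', '31.5:139', '30.0:136', '28.5:132', '27.0:101', '25.5:71', '24.0:85', '22.5:95', '21.0:83', '19.5:87', '18.0:132', '16.5:160', '15.0:165', '13.5:168']
```

```bash
python3 -c "
from station import manip
print(manip.sense()['qd'].round(3)); print(manip.sign_off())"
```

```text
[-0.097 -0.014  0.05  -0.063  0.009  0.019]
the job is handed in; nothing more can be done
None
```

I handed the job in after about 27 s of robot time: the middle board is clamped in the jig, red end under the pad and other end against the stop; the top board lies flat in the rack within about 2 mm of the bottom board; and the tin, tape measure and spring clamp weren't touched.

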